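# Make up two repair kits at the electronics bench

### The arm

A 6-joint arm with a two-finger parallel gripper is mounted at the origin on the work surface. World frame = base frame: x ahead of the robot, y to its left, z up, the work surface at z = 0. Lengths are in mm, angles in rad, forces in N, time in s.
With the tool pointing down it reaches from about 400 to 925 mm from the base axis. Payload 12.5 kg.
Tool frame: the origin (TCP) lies midway between the tips of the shut fingers; the grasp point (between the pads) lies 19 mm behind it; z points along the fingers, y is the line along which they close (so a half turn about z gives the same grasp; the last joint's range is limited). The gripper opens to 95 mm and grips with 3 to 60 N. Pads are 20 mm wide; open, the fingers measure 119 mm over their backs; the gripper's body (75 mm by 180 mm) begins 59 mm behind the grasp point.
Start: joints at [-1.32, 0.491, 1.559, -0, 1.092, -0.106], TCP at [218.322, -585.647, 214.661] pointing down, gripper open.
Joint ranges: [-3.1, 3.1], [-0.84, 2.19], [0.05, 2.79], [-1.13, 4.28], [0.06, 2.93], [-2.69, 2.69]. Speed limits (rad/s): [2.22, 2.22, 2.79, 3.14, 3.14, 3.14].

### API

Orientations are given as [roll, pitch, yaw] about the fixed x, y, z axes, in that order (R = Rz(yaw) Ry(pitch) Rx(roll)).
In Python, from cell import * gives the robot as it stands.
- The arm moves only by the tool servo_tool, never from a script. Its argument "moves" is one flat list of numbers, 5 for each row, row after row: the shift along the world's x, y, z as a fraction of full scale, then the turn about the world's z as a fraction of full scale, then the opening, from 0 (shut) to 1 (fully open). A call has 1 to 12 rows; each row is the pose to reach, as a shift and turn from the pose commanded when the call began, turning the shorter way round; what a row does not reach only later rows make up. Full scale, the value 1, is 400 mm for a shift and 180 degrees for a turn. A row lasts 1/12 s, in which the tool goes at most 41.7 mm and 7.16 degrees, less where a joint would pass 70% of its speed; a pose out of reach is approached as far as the arm can. A call with a number of a shift or a turn outside -1 to 1 is refused whole. A call with a gripper value outside its range is refused whole. The fingers move at their own pace and stop on an object; the grip force is fixed at half the most. Time passes only in rows, so rows that repeat a pose let the fingers close. It gives the time, the measured TCP pose, the force, the opening and the grip force at its end, in the units of the state.
- state(): the state, without advancing time (a new reading comes with each control period).
- read_camera(name): name is "scene" or "top" or "wrist"; returns (picture, depth): 420x560x3 uint8, blue, green, red; 420x560 float32, mm along the optical axis (not along the pixel's ray), 0 where there is no reading.
- get_calibration(name): a dict with "K" (3x3 intrinsics, pixels), "R" (3x3) and "t" (3): a world point X has camera coordinates R X + t. Camera axes: x right, y down, z forward; pixel columns grow to the right and rows downward; lengths in mm; the calibration is good to about 2 mm. A picture is of the moment at which its call begins: read the wrist's pose just before it. get_calibration takes no time and is no camera call; for the wrist camera it gives the pose at the moment of the call.
- job_done(): hands the job in; it is judged then, once.
The state is a dict: "t": time; "joints": joint angles; "qvel": joint speeds; "tau": joint torques, N m; "eef_pos": TCP position; "tcp_rot": TCP orientation; "ft_force": force on the tool from outside, world axes, zero at the start; "moment": the same for the moment, N m; "opening": opening from 0.0 (shut) to 1.0 (fully open); "grip_force": force on a finger pad.
Only numpy, scipy, OpenCV 4.12 (cv2) and the standard library are available. Lean on these libraries where they do the work, as an engineer would, in place of code of your own. Each camera call takes 0.05 s, during which the arm holds its last target. There are 200 camera calls.

### The job

Make up the two repair kits from the spares on the mat. The blue tray gets the blue capacitor, upright in its white-floored pocket, and the silver heatsink, lying flat with its fins up in its black-floored pocket; the yellow tray gets the black capacitor, upright in its white-floored pocket, and the copper choke, lying flat in its black-floored pocket. Each part must rest fully down on its pocket's floor, and the orange relay and the green circuit board stay where they are.

Things in the scene. Friction and masses are not known exactly. Their poses are not given: they have to be found in the camera images.
- cap_blue: Blue electrolytic capacitor, a can of diameter 30 mm, height 40 mm, standing upright, aluminium top and a white stripe down one side. Loose. Origin: centre of its underside; z up. 
- cap_black: Black electrolytic capacitor, a can of diameter 30 mm, height 40 mm, standing upright, aluminium top and a white stripe down one side. Loose. Origin: centre of its underside; z up. 
- heatsink: Silver aluminium heatsink, 38 x 38 x 24 mm, fins up: a 6 mm base plate with six upright fins running along its x axis; its two outer fins are its flat +y and -y sides, so it can be gripped across y. Loose. Origin: centre of its underside; z up. 
- choke: Copper-wound ring choke lying flat, about 39 mm outside diameter, 17 mm hole, 22 mm high. Loose. Origin: centre of its underside; z up. 
- relay: Orange relay, a block 38 (x) x 28 (y) x 24 mm high with a pale top, a spare that is not needed. Loose. Origin: centre of its underside; z up. 
- board: Green circuit board, 50 (x) x 34 (y) mm, up to 13 mm high with its connectors, a spare that is not needed. Loose. Origin: centre of its underside; z up. 
- tray_blue: Blue kit tray, fixed, 129 (x) x 66 (y) x 9 mm, at any yaw, left or right of the spares. Two 60 x 60 mm pockets side by side, 6 mm deep, floor 3 mm above the bench; rim and divider 3 mm thick, tops 9 mm up. Origin: centre of its underside, under the divider; z up. Pocket centres in its frame: white-floored x = +31.5 mm, y = 0; black-floored x = -31.5 mm, y = 0.
- tray_yellow: Yellow kit tray, fixed, 129 (x) x 66 (y) x 9 mm, at any yaw, left or right of the spares. Two 60 x 60 mm pockets side by side, 6 mm deep, floor 3 mm above the bench; rim and divider 3 mm thick, tops 9 mm up. Origin: centre of its underside, under the divider; z up. Pocket centres in its frame: white-floored x = +31.5 mm, y = 0; black-floored x = -31.5 mm, y = 0.
Mind the look-alikes: they are no part of the job. What is shaped like the choke but pink is not meant. What is shaped like the cap_blue but pink is not meant.

How it is judged (in metres and radians):
At the end, for the whole second after the job is handed in: Each of the four parts in its own tray and pocket: origin within 19 mm of the pocket centre along the tray x and y, under 7 mm above the tray underside, within 0.12 rad of upright, at rest (under 0.02 m/s); relay and circuit board within 25 mm of their starts (x of cap_blue in the frame of tray_blue between 0.0125 and 0.0505 m and y of cap_blue in the frame of tray_blue between -0.019 and 0.019 m and z of each of cap_blue, heatsink in the frame of tray_blue below 0.007 m and angle between each of cap_blue, heatsink, cap_black, choke's own z axis and vertical below 0.12 rad and linear speed of each of cap_blue, heatsink, cap_black, choke below 0.02 m/s and x of heatsink in the frame of tray_blue between -0.0505 and -0.0125 m and y of heatsink in the frame of tray_blue between -0.019 and 0.019 m and x of cap_black in the frame of tray_yellow between 0.0125 and 0.0505 m and y of cap_black in the frame of tray_yellow between -0.019 and 0.019 m and z of each of cap_black, choke in the frame of tray_yellow below 0.007 m and x of choke in the frame of tray_yellow between -0.0505 and -0.0125 m and y of choke in the frame of tray_yellow between -0.019 and 0.019 m and distance of each of relay, board from where it was at the start of the episode below 0.025 m); the robot touches nothing.
It also fails if it takes over 109 s, if anything falls off the work surface, if the arm or the gripper's body presses on something with over 40 N, if the wrist force passes 120 N, or if a joint passes its speed limit or range.

## Working session

There is one attempt and no reset: what is moved stays moved. The work goes in short steps, Python scripts to look and compute and a tool call to move; the robot and the scene stay as the last step left them, time stands still between calls to the robot, and variables do not carry over. Pictures are saved under pics/ and viewed, at most 14 in all, crops included, and the job is handed in when it is done.

Besides the shell and the picture viewer there is one more tool, called after "Call:" as a command line: name --argument value ..., lists and objects as JSON in quotes. servo_tool: Moves the arm, as the interface text tells. Its arguments: {"type":"object","properties":{"moves":{"type":"array"}},"required":["moves"]}

```bash
ls; mkdir -p pics; python3 - <<'E'
from cell import *
import cv2,numpy as np
for n in("top","scene"):
    p,d=read_camera(n);cv2.imwrite(f"pics/{n}0.png",p);np.save(f"pics/{n}0.npy",d)
    c=get_calibration(n);print(n,np.round(c["K"],1).tolist(),np.round(c["R"],4).tolist(),np.round(c["t"],1).tolist())
s=state();print(s["t"],s["eef_pos"],s["tcp_rot"],s["opening"])
E
```

```text
pics
top [[426.3, 0.0, 277.2], [0.0, 426.3, 210.4], [0.0, 0.0, 1.0]] [[-0.0221, -0.9997, -0.01], [-0.9814, 0.0236, -0.1907], [0.1908, 0.0056, -0.9816]] [11.2, 509.2, 628.9]
scene [[382.8, 0.0, 285.9], [0.0, 382.8, 209.3], [0.0, 0.0, 1.0]] [[-0.1845, 0.9828, -0.009], [0.5527, 0.0961, -0.8278], [-0.8127, -0.1577, -0.5609]] [112.3, -257.4, 1123.3]
0.1 [ 218.27840779 -585.4078285   214.12147268] [-3.14058613e+00 -1.33257110e-04  3.56783074e-01] 0.9997316718136274
```

View pics/top0.png

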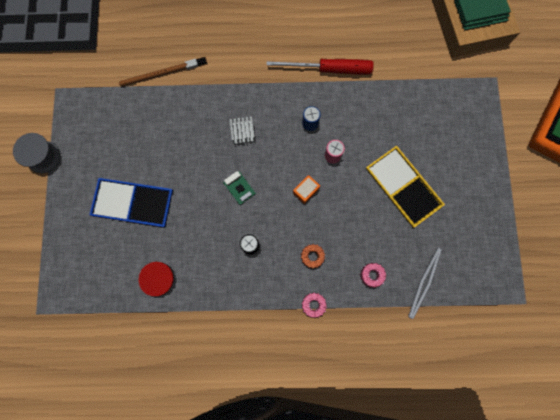

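View pics/scene0.png

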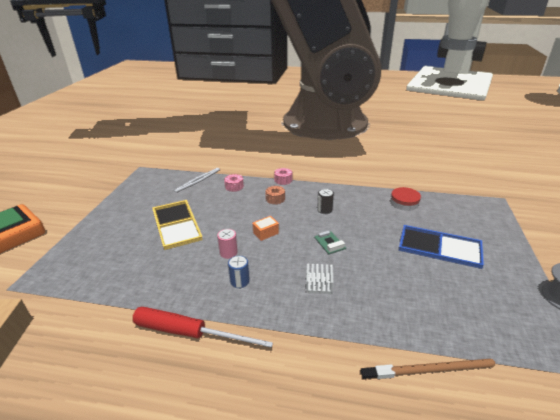

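The top view (560x420) shows the blue tray at about (132,202) with its white pocket on the left, and the yellow tray at about (405,187) with its white pocket at upper left. Blue cap is at (311,118), pink look-alike cap at (335,150), black cap at (249,244), heatsink at (242,130), copper choke at (313,257), pink rings at (374,275) and (314,305), relay at (306,189) and board at (239,188). The scene view agrees. Next I measure the positions from both depth views.

```bash
cat > h.py <<'E'
from cell import *
import cv2,numpy as np
def cloud(d,c):
    v,u=np.mgrid[:d.shape[0],:d.shape[1]].astype(float)
    K=c["K"];P=np.stack([(u-K[0,2])/K[0,0]*d,(v-K[1,2])/K[1,1]*d,d],-1)
    return (P-c["t"])@c["R"]
E
python3 - <<'E'
from h import *
top={"cap_blue":(311,118),"cap_black":(249,244),"heatsink":(242,130),"choke":(313,257),"relay":(306,189),"board":(239,188),"pinkcap":(335,150)}
sc={"cap_blue":(238,272),"cap_black":(326,200),"heatsink":(320,277),"choke":(276,194),"relay":(266,228),"board":(330,242),"pinkcap":(228,243)}
W={}
for n,px in(("top",top),("scene",sc)):
    c=get_calibration(n);d=np.load(f"pics/{n}0.npy");W[n]=P=cloud(d,c)
    for k,(u,v) in px.items():
        Q=P[v-22:v+23,u-22:u+23].reshape(-1,3)
        m0=P[v-2:v+3,u-2:u+3].reshape(-1,3).mean(0)
        Q=Q[(np.hypot(*(Q-m0)[:,:2].T)<32)&(Q[:,2]<60)]
        zt=np.percentile(Q[:,2],98.5);T=Q[Q[:,2]>max(zt-6,5)]
        r=cv2.minAreaRect(T[:,:2].astype(np.float32))
        print(n,k,"ztop %.0f"%zt,"n",len(T),"rect c",np.round(r[0]),"size",np.round(r[1]),"ang %.0f"%r[2])
    m=(abs(P[...,2])<200)&(P[...,0]>300)
# trays
img=cv2.imread("pics/top0.png");P=W["top"]
h=cv2.cvtColor(img,cv2.COLOR_BGR2HSV)
for k,b,win in(("blue",((105,130,60),(125,255,255)),(80,165,190,240)),("yellow",((18,130,100),(32,255,255)),(350,135,460,240))):
    M=cv2.inRange(h,*b);x0,y0,x1,y1=win;Z=np.zeros_like(M);Z[y0:y1,x0:x1]=M[y0:y1,x0:x1]
    q=P[Z>0];r=cv2.minAreaRect(q[:,:2].astype(np.float32));print(k,len(q),"z %.1f"%np.median(q[:,2]),r)
    w=np.zeros_like(M);w[y0:y1,x0:x1]=cv2.inRange(h,(0,0,170),(180,60,255))[y0:y1,x0:x1]
    q=P[w>0];print(" white",len(q),np.round(q.mean(0),1))
cv2.imwrite("pics/topc.png",cv2.resize(img[90:290,80:460],None,fx=2.1,fy=2.1,interpolation=cv2.INTER_CUBIC))
E
```

```text
top cap_blue ztop 43 n 242 rect c [675. -62.] size [29. 29.] ang 27
top cap_black ztop 43 n 279 rect c [459.  45.] size [28. 29.] ang 44
top heatsink ztop 26 n 242 rect c [660.  57.] size [39. 38.] ang 6
top choke ztop 25 n 350 rect c [439. -57.] size [39. 37.] ang 28
top relay ztop 28 n 379 rect c [551. -50.] size [28. 38.] ang 44
top board ztop 15 n 144 rect c [560.  65.] size [47. 28.] ang 34
top pinkcap ztop 43 n 248 rect c [ 614. -100.] size [28. 28.] ang 87
scene cap_blue ztop 42 n 258 rect c [677. -60.] size [29. 29.] ang 77
scene cap_black ztop 41 n 128 rect c [461.  48.] size [27. 28.] ang 15
scene heatsink ztop 25 n 271 rect c [660.  59.] size [41. 38.] ang 7
scene choke ztop 23 n 176 rect c [440. -54.] size [37. 38.] ang 58
scene relay ztop 25 n 249 rect c [553. -48.] size [29. 38.] ang 45
scene board ztop 14 n 110 rect c [569.  71.] size [29. 28.] ang 35
scene pinkcap ztop 42 n 200 rect c [616. -97.] size [29. 28.] ang 61
blue 657 z 9.0 ((494.2170104980469, 145.63780212402344), (365.8775634765625, 91.6097412109375), 66.75941467285156)
 white 1066 [542.7 277.9   7.5]
yellow 668 z 9.4 ((487.9058837890625, -120.08705139160156), (131.371826171875, 313.0337219238281), 34.52543640136719)
 white 1035 [ 579.8 -199.6    8.7]
```

View pics/topc.png

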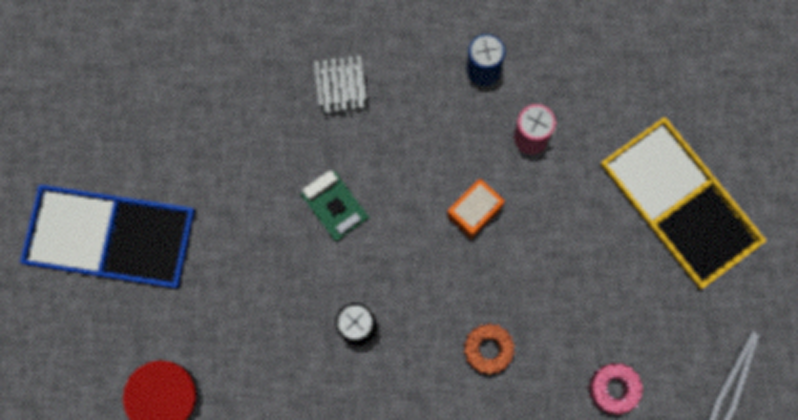

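```bash
python3 - <<'E'
from h import *
cr={"blue":[(40,186),(194,209),(178,287),(22,263)],"yellow":[(665,118),(766,240),(703,288),(602,162)]}
c=get_calibration("top")
def ray(c,u,v,z):
    r=np.linalg.inv(c["K"])@[u,v,1]@c["R"];o=-c["t"]@c["R"];return o+r*(z-o[2])/r[2]
for k,l in cr.items():
    q=np.array([ray(c,u/2.1+80,v/2.1+90,9+2) for u,v in l])[:,:2].astype(np.float32)
    print("top",k,np.round(q.mean(0)),cv2.minAreaRect(q))
for n,wins in(("top",{"blue":(80,165,190,240),"yellow":(350,135,460,240)}),("scene",{"blue":(390,220,490,270),"yellow":(145,195,205,250)})):
    c=get_calibration(n);img=cv2.imread(f"pics/{n}0.png");P=cloud(np.load(f"pics/{n}0.npy"),c);h=cv2.cvtColor(img,cv2.COLOR_BGR2HSV)
    mz=P[(P[...,0]>420)&(P[...,0]<680)&(abs(P[...,1])<120)][:,2];print(n,"mat z",np.median(mz))
    for k,b in(("blue",((105,130,60),(125,255,255))),("yellow",((18,130,80),(32,255,255)))):
        x0,y0,x1,y1=wins[k];S=np.s_[y0:y1,x0:x1]
        q=P[S][(cv2.inRange(h[S],*b)>0)&(abs(P[S][...,2]-8)<12)]
        w=P[S][(cv2.inRange(h[S],(0,0,150),(180,60,255))>0)&(abs(P[S][...,2]-8)<12)]
        kk=P[S][(cv2.inRange(h[S],(0,0,0),(180,255,45))>0)&(abs(P[S][...,2]-8)<12)]
        r=cv2.minAreaRect(q[:,:2].astype(np.float32));print(n,k,len(q),"z %.1f"%np.median(q[:,2]),np.round(r[0],1),np.round(r[1]),round(r[2],1),"white",np.round(np.median(w,0),1),"black",np.round(np.median(kk,0),1))
    
    if n=="top":
        q=P[260:320,290:400][(cv2.inRange(h[260:320,290:400],(160,90,100),(179,255,255))>0)];L=q[q[:,1]<-85];print("pink rings",L.mean(0).round(),q[q[:,1]>-85].mean(0).round())
E
```

```text
top blue [537. 246.] ((536.6177978515625, 245.89625549316406), (128.47079467773438, 64.63703155517578), 79.9446792602539)
top yellow [ 554. -219.] ((554.3176879882812, -218.62832641601562), (128.5480194091797, 65.30683135986328), 34.79304504394531)
top mat z 1.7691833282691558
top blue 655 z 9.0 [539.4 249.9] [135.  68.] 79.6 white [543.4 279.3   4.2] black [533.2 218.7   4.3]
top yellow 719 z 9.2 [ 556.3 -219.7] [131.  71.] 34.8 white [ 581.5 -200.9    4.6] black [ 529.7 -236.9    4.7]
pink rings [ 406. -152.   23.] [361. -55.  25.]
scene mat z 1.0513806932638243
scene blue 552 z 7.9 [538.7 250.3] [128.  69.] 80.0 white [534.6 270.2   1. ] black [nan nan nan]
scene yellow 345 z 7.9 [ 556.2 -215.3] [132.  64.] 34.7 white [ 564.6 -212.6    1.4] black [nan nan nan]
  return _methods._mean(a, axis=axis, dtype=dtype,
  ret = um.true_divide(
```

Call:
servo_tool --moves '[0.4,0.9,0,0,0.7,0.4,0.9,0,0,0.7,0.4,0.9,0,0,0.7,0.4,0.9,0,0,0.7,0.4,0.9,0,0,0.7,0.4,0.9,0,0,0.7,0.4,0.9,0,0,0.7,0.4,0.9,0,0,0.7,0.4,0.9,0,0,0.7,0.4,0.9,0,0,0.7,0.4,0.9,0,0,0.7,0.4,0.9,0,0,0.7]'

```text
t: 1.1
eef_pos: [378.6, -224.9, 214.7]
tcp_rot: [3.141, 0.0, 0.359]
ft_force: [-0.9, -0.6, 0.3]
opening: 0.699
grip_force: 0.0
```

Call:
servo_tool --moves '[0.15,0.42,-0.1,0,0.7,0.15,0.42,-0.1,0,0.7,0.15,0.42,-0.1,0,0.7,0.15,0.42,-0.1,0,0.7,0.15,0.42,-0.1,0,0.7,0.15,0.42,-0.1,0,0.7,0.15,0.42,-0.1,0,0.7,0.15,0.42,-0.1,0,0.7,0.15,0.42,-0.1,0,0.7]'

```text
t: 1.85
eef_pos: [438.2, -59.1, 174.9]
tcp_rot: [3.141, -0.0, 0.355]
ft_force: [-0.5, 0.4, -1.2]
opening: 0.703
grip_force: 0.0
```

```bash
cat > w.py <<'E'
from h import *
import sys
s=state();print(s["t"],np.round(s["eef_pos"],1),np.round(s["tcp_rot"],3),np.round(s["joints"],2))
c=get_calibration("wrist");p,d=read_camera("wrist");cv2.imwrite(f"pics/{sys.argv[1]}.png",p)
P=cloud(d,c);np.save(f"pics/{sys.argv[1]}.npy",P)
E
python3 w.py w1
```

```text
1.85 [438.2 -59.1 174.9] [ 3.141 -0.     0.355] [-0.28  0.29  2.04 -0.    0.82  0.93]
```

View pics/w1.png

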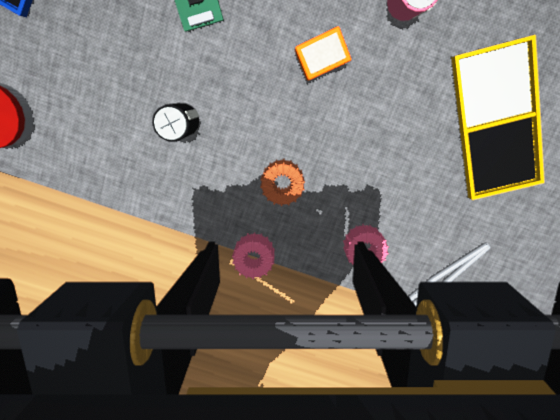

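The wrist view shows the choke at (283,182), the black cap at (176,122), the yellow tray at right (centre about (502,117)) and the relay at (323,53), with the pink rings at (252,256) and (366,246). Next I measure these from this pose as the independent close view.

```bash
cat > m.py <<'E'
from h import *
def top(P,u,v,rad=30):
    Q=P[max(v-60,0):v+60,max(u-60,0):u+60].reshape(-1,3);m0=P[v-4:v+5,u-4:u+5].reshape(-1,3);m0=m0[m0[:,2]>-20].mean(0)
    Q=Q[(np.hypot(*(Q-m0)[:,:2].T)<rad)&(Q[:,2]<70)&(Q[:,2]>-20)];zt=np.percentile(Q[:,2],97)
    r=cv2.minAreaRect(Q[Q[:,2]>zt-5][:,:2].astype(np.float32));print((u,v),"zt %.1f"%zt,np.round(r[0],1),np.round(r[1]),round(r[2]))
E
python3 - <<'E'
from m import *
P=np.load("pics/w1.npy")
for uv in((283,170),(174,122),(323,53)):top(P,*uv)
img=cv2.imread("pics/w1.png");h=cv2.cvtColor(img,cv2.COLOR_BGR2HSV)
M=cv2.inRange(h,(20,130,80),(32,255,255));M[:,:440]=0;M[210:]=0
q=P[(M>0)&(abs(P[...,2]-8)<8)];r=cv2.minAreaRect(q[:,:2].astype(np.float32));print(len(q),np.median(q[:,2]),r)
print("mat",np.median(P[60:120,240:290,2]),"floors",P[90,500],P[155,505])
E
```

```text
(283, 170) zt 22.1 [441. -55.] [37. 39.] 14
(174, 122) zt 40.4 [460.5  46.4] [29. 29.] 81
(323, 53) zt 24.5 [552.5 -48.9] [28. 38.] 45
3422 7.15784084555739 ((555.9481201171875, -220.07894897460938), (132.63510131835938, 72.2532958984375), 34.70817184448242)
mat -0.2323024703583939 floors [ 580.10717249 -205.2187497     3.73215058] [ 531.8766489  -238.09136374    3.49628168]
```

Call:
servo_tool --moves '[0.005,0.005,-0.1,0,0.7,0.005,0.005,-0.2,0,0.7,0.005,0.005,-0.3,0,0.7,0.005,0.005,-0.35,0,0.7,0.005,0.005,-0.39,0,0.7,0.005,0.005,-0.41,0,0.7,0.005,0.005,-0.42,0,0.7,0.005,0.005,-0.42,0,0.7,0.005,0.005,-0.42,0,0.2,0.005,0.005,-0.42,0,0.2,0.005,0.005,-0.42,0,0.2,0.005,0.005,-0.42,0,0.2]'

```text
t: 2.9
eef_pos: [440.7, -55.7, 7.4]
tcp_rot: [3.141, -0.001, 0.357]
ft_force: [-0.5, -0.3, -0.0]
opening: 0.476
grip_force: 0.0
```

Call:
servo_tool --moves '[0,0,0,0,0.2,0,0,0,0,0.2,0,0,0,0,0.2,0,0,0,0,0.2]'

```text
t: 3.23
eef_pos: [440.6, -55.7, 7.1]
tcp_rot: [3.141, -0.001, 0.357]
ft_force: [-0.9, 1.2, 5.9]
opening: 0.403
grip_force: 30.0
```

Call:
servo_tool --moves '[0,0,0.05,0,0.2,0,0,0.12,0,0.2,0.1,-0.2,0.15,0,0.2,0.2,-0.4,0.15,0,0.2,0.222,-0.45,0.15,0,0.2,0.222,-0.45,0.15,0,0.2,0.222,-0.45,0.15,0,0.2,0.222,-0.45,0.15,0,0.2,0.222,-0.45,0.15,0,0.2,0.222,-0.45,0.15,0,0.2,0.222,-0.45,0.1,0,0.2,0.222,-0.45,0.06,0,0.2]'

```text
t: 4.23
eef_pos: [528.8, -234.4, 30.6]
tcp_rot: [3.141, -0.0, 0.358]
ft_force: [-1.0, 0.3, -1.1]
opening: 0.399
grip_force: 30.0
```

Call:
servo_tool --moves '[0,0,-0.025,0,0.2,0,0,-0.04,0,0.2,0,0,-0.05,0,0.2,0,0,-0.05,0,0.2,0,0,-0.05,0,0.2]'

```text
t: 4.65
eef_pos: [529.3, -235.5, 11.0]
tcp_rot: [3.141, -0.0, 0.357]
ft_force: [-0.7, -0.1, -0.6]
opening: 0.4
grip_force: 30.0
```

Call:
servo_tool --moves '[0,0,0,0,0.55,0,0,0,0,0.55,0,0,0,0,0.55,0,0,0,0,0.55,0,0,0.05,0,0.55,0,0,0.1,0,0.55,0,0,0.2,0,0.6,-0.025,0.1,0.2,0,0.6,-0.05,0.2,0.2,0,0.6,-0.07,0.3,0.2,0,0.6,-0.1,0.4,0.2,0,0.6,-0.12,0.5,0.2,0,0.6]'

```text
t: 5.65
eef_pos: [479.9, -34.1, 90.9]
tcp_rot: [3.141, -0.0, 0.356]
ft_force: [1.0, 0.7, 0.3]
opening: 0.598
grip_force: 0.0
```

Call:
servo_tool --moves '[-0.05,0.205,0,0,0.6,-0.05,0.205,0,0,0.6,-0.05,0.205,0,0,0.6,-0.05,0.205,-0.05,0,0.6,-0.05,0.205,-0.1,0,0.6,-0.05,0.205,-0.15,0,0.6,-0.05,0.205,-0.19,0,0.6,-0.05,0.205,-0.19,0,0.6,-0.05,0.205,-0.19,0,0.6,-0.05,0.205,-0.19,0,0.2,-0.05,0.205,-0.19,0,0.2,-0.05,0.205,-0.19,0,0.2]'

```text
t: 6.65
eef_pos: [461.6, 46.3, 15.6]
tcp_rot: [3.141, -0.002, 0.357]
ft_force: [0.9, 0.1, -0.7]
opening: 0.44
grip_force: 0.0
```

Call:
servo_tool --moves '[0,0,0,0,0.2,0,0,0,0,0.2,0,0,0,0,0.2,0,0,0,0,0.2,0,0,0,0,0.2]'

```text
t: 7.07
eef_pos: [461.4, 46.3, 15.1]
tcp_rot: [3.141, -0.001, 0.357]
ft_force: [0.0, -0.2, 8.1]
opening: 0.31
grip_force: 30.0
```

Call:
servo_tool --moves '[0,0,0.05,0,0.2,0,0,0.12,0,0.2,0.04,-0.08,0.18,0,0.2,0.08,-0.16,0.18,0,0.2,0.12,-0.25,0.18,0,0.2,0.16,-0.33,0.18,0,0.2,0.2,-0.41,0.18,0,0.2,0.24,-0.5,0.18,0,0.2,0.28,-0.58,0.18,0,0.2,0.3,-0.615,0.18,0,0.2,0.3,-0.615,0.18,0,0.2,0.3,-0.615,0.18,0,0.2]'

```text
t: 8.07
eef_pos: [580.7, -200.1, 86.2]
tcp_rot: [-3.141, 0.001, 0.356]
ft_force: [-0.5, 0.8, -0.9]
opening: 0.307
grip_force: 30.0
```

Call:
servo_tool --moves '[0,0,-0.05,0,0.2,0,0,-0.1,0,0.2,0,0,-0.14,0,0.2,0,0,-0.16,0,0.2,0,0,-0.17,0,0.2,0,0,-0.17,0,0.2,0,0,-0.17,0,0.2]'

```text
t: 8.65
eef_pos: [581.3, -199.1, 19.3]
tcp_rot: [3.141, -0.0, 0.358]
ft_force: [-0.3, 0.1, -0.2]
opening: 0.309
grip_force: 30.0
```

Call:
servo_tool --moves '[0,0,0,0,0.5,0,0,0,0,0.5,0,0,0,0,0.5,0,0,0,0,0.5,0,0,0.05,0,0.5,0,0,0.15,0,0.6,0,0,0.25,0,0.65,0.03,0.1,0.25,0,0.65,0.06,0.2,0.25,0,0.65,0.09,0.3,0.25,-0.03,0.65,0.12,0.4,0.25,-0.06,0.65,0.15,0.5,0.25,-0.077,0.65]'

```text
t: 9.65
eef_pos: [641.3, 1.7, 119.0]
tcp_rot: [3.141, -0.0, 0.109]
ft_force: [-0.2, -0.7, -0.3]
opening: 0.649
grip_force: 0.0
```

Call:
servo_tool --moves '[0.0475,0.144,0,0,0.65,0.0475,0.144,0,0,0.65,0.0475,0.144,0,0,0.65,0.0475,0.144,0,0,0.65,0.0475,0.144,0,0,0.65]'

```text
t: 10.07
eef_pos: [659.6, 56.8, 118.6]
tcp_rot: [3.141, 0.0, 0.115]
ft_force: [-0.0, 0.3, -0.8]
opening: 0.65
grip_force: 0.0
```

```bash
python3 w.py w2; python3 - <<'E'
from h import *
p,d=read_camera("top");cv2.imwrite("pics/top1.png",np.hstack([cv2.resize(p[130:240,350:460],(400,400)),cv2.resize(cv2.imread("pics/w2.png"),(400,300)).__class__(0) if 0 else cv2.copyMakeBorder(cv2.resize(cv2.imread("pics/w2.png"),(400,300)),0,100,0,0,0)]))
E
```

```text
10.0667 [659.6  56.8 118.6] [3.141 0.    0.115] [-0.01  0.64  1.56 -0.    0.94  1.44]
```

View pics/top1.png

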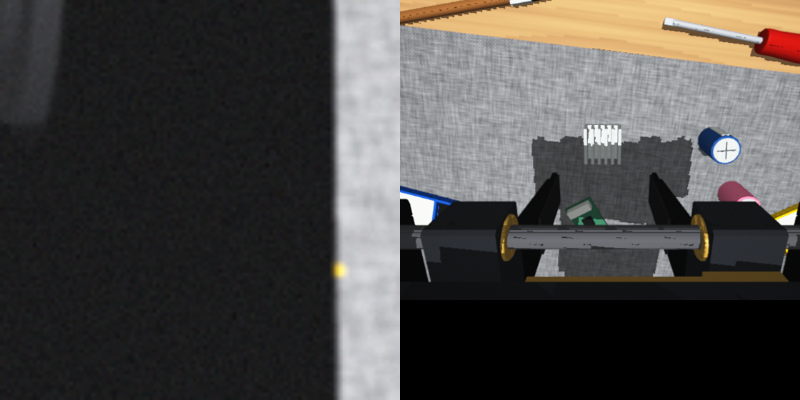

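The top camera is blocked by the arm (left half). The wrist view (right half) shows the heatsink squarely aligned between the fingers at about (603,143), with the blue cap at (720,148). Next I check its pose from the wrist depth.

```bash
python3 - <<'E'
from m import *
P=np.load("pics/w2.npy")
top(P,284,188,32);top(P,456,208,25)
E
```

```text
(284, 188) zt 23.9 [660.8  58.5] [39. 38.] 6
(456, 208) zt 40.4 [676.7 -60.3] [30. 29.] 16
```

Call:
servo_tool --moves '[0,0,-0.1,0,0.65,0,0,-0.18,0,0.65,0,0,-0.23,0,0.65,0,0,-0.26,0,0.65,0,0,-0.28,0,0.65,0,0,-0.28,0,0.65,0,0,-0.28,0,0.2,0,0,-0.28,0,0.2,0,0,-0.28,0,0.2,0,0,-0.28,0,0.2,0,0,-0.28,0,0.2,0,0,-0.28,0,0.2]'

```text
t: 11.17
eef_pos: [660.4, 57.5, 7.6]
tcp_rot: [3.141, -0.001, 0.115]
ft_force: [-2.2, 0.7, 5.9]
opening: 0.399
grip_force: 30.0
```

Call:
servo_tool --moves '[0,0,0,0,0.2,0,0,0,0,0.2,0,0,0,0,0.2]'

```text
t: 11.42
eef_pos: [660.4, 57.5, 7.6]
tcp_rot: [3.141, -0.001, 0.115]
ft_force: [-1.2, 0.5, 7.0]
opening: 0.396
grip_force: 30.0
```

Call:
servo_tool --moves '[0,0,0.05,0,0.2,0,0,0.12,0.04,0.2,-0.03,0.04,0.18,0.08,0.2,-0.07,0.09,0.18,0.12,0.2,-0.1,0.13,0.18,0.16,0.2,-0.14,0.18,0.18,0.2,0.2,-0.18,0.22,0.18,0.24,0.2,-0.21,0.27,0.18,0.28,0.2,-0.25,0.31,0.18,0.32,0.2,-0.28,0.36,0.18,0.36,0.2,-0.319,0.399,0.18,0.4,0.2,-0.319,0.399,0.18,0.408,0.2]'

```text
t: 12.42
eef_pos: [529.7, 219.4, 78.8]
tcp_rot: [-3.14, 0.0, 1.407]
ft_force: [0.1, -0.1, -0.5]
opening: 0.396
grip_force: 30.0
```

Call:
servo_tool --moves '[0,0,0,0,0.2,0,0,-0.05,0,0.2,0,0,-0.1,0,0.2,0,0,-0.13,0,0.2,0,0,-0.15,0,0.2,0,0,-0.15,0,0.2]'

```text
t: 12.92
eef_pos: [532.0, 216.6, 17.2]
tcp_rot: [-3.14, 0.001, 1.395]
ft_force: [0.3, 0.5, 0.1]
opening: 0.4
grip_force: 30.0
```

```bash
python3 w.py w3
```

```text
12.9167 [532.  216.6  17.2] [-3.140e+00  1.000e-03  1.395e+00] [ 0.27  0.69  1.85 -0.    0.61  0.45]
```

View pics/w3.png

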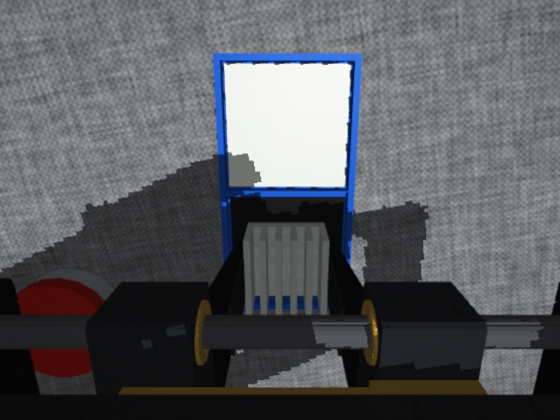

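The heatsink hangs centred at (286,260) over the black pocket, aligned with the tray, and the white pocket spans (224–352, 62–188). Now I lower and release it.

Call:
servo_tool --moves '[0,0,-0.01,0,0.2,0,0,-0.02,0,0.2,0,0,-0.02,0,0.2,0,0,-0.02,0,0.55,0,0,-0.02,0,0.55,0,0,-0.02,0,0.55,0,0,-0.02,0,0.55,0,0,0.05,0,0.55,0,0,0.15,0,0.6,0,0,0.25,0,0.6,0,0,0.25,0,0.6]'

```text
t: 13.88
eef_pos: [535.0, 218.0, 125.4]
tcp_rot: [3.133, -0.004, 1.397]
ft_force: [0.3, 0.6, 1.0]
opening: 0.597
grip_force: 0.0
```

Call:
servo_tool --moves '[0.03,-0.06,0,-0.03,0.6,0.06,-0.12,0,-0.06,0.6,0.09,-0.18,0,-0.09,0.6,0.12,-0.24,0,-0.12,0.6,0.15,-0.3,0,-0.15,0.6,0.18,-0.36,0,-0.18,0.6,0.21,-0.42,0,-0.21,0.6,0.25,-0.48,0,-0.25,0.6,0.28,-0.54,0,-0.28,0.6,0.31,-0.6,0,-0.305,0.6,0.34,-0.66,0,-0.305,0.6,0.36,-0.695,0,-0.305,0.6]'

```text
t: 14.88
eef_pos: [677.2, -63.4, 118.4]
tcp_rot: [3.141, -0.0, 0.437]
ft_force: [-0.5, 0.0, 0.4]
opening: 0.6
grip_force: 0.0
```

Call:
servo_tool --moves '[0,0,0,0,0.6,0,0,0,0,0.6,0,0,-0.08,0,0.6,0,0,-0.15,0,0.6,0,0,-0.21,0,0.6,0,0,-0.24,0,0.6,0,0,-0.26,0,0.6,0,0,-0.26,0,0.6,0,0,-0.26,0,0.2,0,0,-0.26,0,0.2,0,0,-0.26,0,0.2,0,0,-0.26,0,0.2]'

```text
t: 15.88
eef_pos: [676.8, -61.0, 15.8]
tcp_rot: [3.141, -0.001, 0.438]
ft_force: [0.4, -0.2, 0.2]
opening: 0.374
grip_force: 0.0
```

Call:
servo_tool --moves '[0,0,0,0,0.2,0,0,0,0,0.2,0,0,0,0,0.2,0,0,0,0,0.2]'

```text
t: 16.22
eef_pos: [676.7, -61.0, 15.4]
tcp_rot: [3.141, -0.001, 0.438]
ft_force: [-0.9, -0.1, 6.1]
opening: 0.316
grip_force: 30.0
```

Call:
servo_tool --moves '[0,0,0.05,0,0.2,0,0,0.12,0,0.2,-0.03,0.08,0.2,0.03,0.2,-0.06,0.16,0.2,0.06,0.2,-0.09,0.24,0.2,0.09,0.2,-0.12,0.32,0.2,0.12,0.2,-0.15,0.4,0.2,0.15,0.2,-0.18,0.48,0.2,0.18,0.2,-0.22,0.56,0.2,0.21,0.2,-0.25,0.64,0.2,0.24,0.2,-0.28,0.72,0.2,0.27,0.2,-0.31,0.8,0.2,0.305,0.2]'

```text
t: 17.22
eef_pos: [551.5, 260.5, 94.7]
tcp_rot: [3.141, -0.0, 1.401]
ft_force: [-0.5, 0.7, -1.1]
opening: 0.313
grip_force: 30.0
```

Call:
servo_tool --moves '[-0.0225,0.05,0,0,0.2,-0.0225,0.05,0,0,0.2,-0.0225,0.05,0,0,0.2,-0.0225,0.05,-0.07,0,0.2,-0.0225,0.05,-0.12,0,0.2,-0.0225,0.05,-0.16,0,0.2,-0.0225,0.05,-0.18,0,0.2,-0.0225,0.05,-0.19,0,0.2,-0.0225,0.05,-0.19,0,0.2,-0.0225,0.05,-0.19,0,0.2]'

```text
t: 18.05
eef_pos: [544.1, 278.5, 19.2]
tcp_rot: [3.141, -0.0, 1.396]
ft_force: [0.8, -0.1, -0.5]
opening: 0.31
grip_force: 30.0
```

Release, lift, and move clear toward the base (−x, up) so the top camera can see.

Call:
servo_tool --moves '[0,0,0,0,0.5,0,0,0,0,0.5,0,0,0,0,0.5,0,0,0,0,0.5,0,0,0.05,0,0.5,0,0,0.15,0,0.5,0,0,0.25,0,0.5,-0.05,0.2,0.4,0,0.5,-0.1,0.3,0.4,0,0.5,-0.2,0.4,0.4,0,0.5,-0.2,0.5,0.4,0,0.5,-0.2,0.6,0.4,0,0.5]'

```text
t: 19.05
eef_pos: [474.6, 463.5, 175.7]
tcp_rot: [3.141, -0.001, 1.397]
ft_force: [1.4, 0.2, 0.5]
opening: 0.501
grip_force: 0.0
```

Call:
servo_tool --moves '[0,0.2,0,0,0.5,0,0.2,0,0,0.5,0,0.2,0,0,0.5,0,0.2,0,0,0.5]'

```text
t: 19.38
eef_pos: [475.1, 543.5, 173.3]
tcp_rot: [-3.141, 0.001, 1.399]
ft_force: [-0.1, -0.8, -0.2]
opening: 0.5
grip_force: 0.0
```

```bash
python3 - <<'E'
from m import *
p,d=read_camera("top");c=get_calibration("top");P=cloud(d,c)
cv2.imwrite("pics/top2.png",cv2.resize(p[90:290,80:460],None,fx=2.1,fy=2.1,interpolation=cv2.INTER_CUBIC))
for uv in((112,195),(150,205),(390,165),(420,205),(306,189),(239,188)):top(P,*uv,rad=28)
print(state()["t"],state()["eef_pos"])
E
```

```text
(112, 195) zt 45.3 [543.8 275.5] [29. 29.] 63
(150, 205) zt 29.3 [532.5 214.8] [39. 39.] 80
(390, 165) zt 45.8 [ 579.3 -201. ] [29. 28.] 21
(420, 205) zt 27.6 [ 527.2 -237. ] [37. 39.] 3
(306, 189) zt 26.7 [551.2 -50.4] [28. 38.] 44
(239, 188) zt 14.8 [560.1  64.6] [46. 28.] 34
19.4333 [475.53816762 542.07564691 173.50221892]
```

View pics/top2.png

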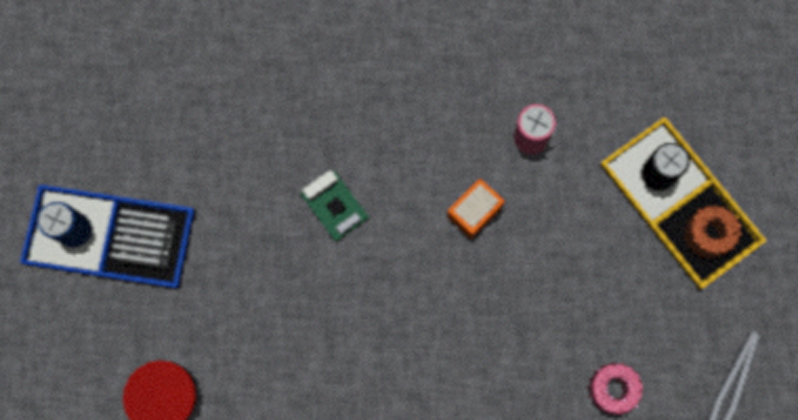

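All four parts lie in their pockets: blue cap at crop (57,220), heatsink at (140,237), black cap at (668,158) and choke at (716,231). Their tops are about 3 mm higher than before, as the pocket floor requires, and the relay and board have not moved.

```bash
python3 -c "
from cell import *
print(job_done())"
```

```text
the job is handed in; nothing more can be done
None
```

Both kits are made up and the job is handed in at about 19 s: the final top view shows each part centred on its pocket floor and the relay and board where they started, though the hand-in returned no verdict.

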